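UV-clean a microscope stage insert

TASK

Take the black stage insert off the sloping stand and lower it (do not drop it) on its long edge into the rack slot marked by the green flags, and let it stand there. Then press the big blue button on the control box all the way down, hold it for about 3 seconds to run the UV lamp, and let it go before the pointer reaches the red. Do not disturb the other things on the bench.

Things in the scene. Friction and masses are not known exactly. Their poses are not given: they have to be found in the camera images.
- insert: Black plate, 8 mm thick, 120 wide, 100 high, 0.15 to 0.31 kg, pale round window on both faces (alike). Origin at its centre; x = its normal, y = along the width, z = along the height. Starts leaning on the stand, z 35 degrees from vertical, top edge towards the stand's -x (about towards the robot); the upper 40 mm is free on both faces for pinching. Either face may face either way in the slot.
- stand: Fixed sloping stand: white base 140 x 150 mm, two steel rails under the plate 46 mm left and right of its middle, reaching 60 mm up the plate, and a ledge with an 8 mm lip at its lower edge. Origin on the bench; the leaning plate's centre is 70 mm above it. The plate slides out upwards along its own height.
- rack: Fixed UV rack: white light box 170 (x) x 168 (y) x 30 mm high; on it two grey combs, at either end in y, 45 mm high, inner faces 84 mm apart. Three parallel slots along y at x = -45, 0, +45 mm, each 16 mm wide, with 30 mm high end stops 146 mm apart; the middle between the combs is open. Origin on the bench under its centre. Slot floor 30 mm, comb tops 75 mm above the bench.
- flag_green: Two green tabs, 22 x 12 mm and 40 mm high, at both ends of the slot to be used (the other two slots have white tabs). Origin at the middle of that slot's floor, 30 mm above the bench; x = across the slot, y = along the slot, z up. An insert standing in the slot has its centre 50 mm above this point.
- console: Fixed white control box, 120 mm wide, its 150 mm long face sloping 30 degrees from level, low side towards the box's -x (about towards the robot); a round pointer dial on the upper part, the button on the lower. Origin on the bench under the middle of the face; highest point 125 mm above the bench.
- jog_top (a point): Centre of the top of the blue push button (44 mm across, in a yellow collar 62 mm across and 10 mm high; the button stands 14 mm above the collar). Its z axis is the outward normal of the sloping face, 30 degrees from vertical and leaning to the box's -x; pressing moves it along -z by up to 8 mm.
- jog (a joint): Travel of the blue button in m: 0 = up, 0.008 = fully down. Spring return: about 2 N to start, 6 to 7 N fully down, then a hard stop. It counts as pressed beyond 0.005.
- pointer (a joint): Dial pointer angle in rad: 0 at rest; climbs while the button is held (about 1.2 after 2.5 s, 1.4 after 3 s, 2.1 after 5 s fully down) and sinks slowly after release. Scale grey to 0.95, green 0.95 to 2.1, red above 2.1.
- flask: Bystander: culture flask lying flat, amber box 75 x 45 x 36 mm with a blue cap; origin under its middle.
- bottle: Bystander: glass bottle, 64 mm across, 140 mm high; origin under its middle.
- tipbox: Bystander: blue box with clear lid, 85 x 120 x 65 mm; origin under its middle.
- dishes: Bystander: stack of three white culture dishes, 88 mm across, 42 mm high; origin under its middle.
Things that resemble listed ones, but are neither listed nor needed, are in the scene too. Of the things like the insert, leave any that is brown or orange; of the rest the larger one is meant.

How it is judged:
On the way, in this order (a step that is already met when the one before it is completed fails the run):
1. the insert is lowered into the green-flagged slot while held: lower edge within 15 mm of the slot floor (x of insert in the frame of flag_green between -0.01 and 0.01 m and y of insert in the frame of flag_green between -0.022 and 0.022 m and z of insert in the frame of flag_green below 0.065 m and contact force between the fingers and insert above 1 N), for 0.05 s.
2. the insert stands released on its long edge in that slot (x of insert in the frame of flag_green between -0.01 and 0.01 m and y of insert in the frame of flag_green between -0.022 and 0.022 m and z of insert in the frame of flag_green below 0.056 m and angle between the z axis of insert and the z axis of flag_green, either way round below 0.25 rad and contact force between the fingers and insert below 0.1 N), for 0.2 s.
3. the button is held down beyond 5 of its 8 mm for 2.5 s without a break (value of joint jog above 0.005 m), for 2.5 s.
At the end, for the whole second after the job is handed in: The insert stands at rest on its long edge on the floor of the green-flagged slot (centre within 10 mm across and 22 mm along, within 6 mm of full depth, within about 14 degrees of upright), and the button is up again (within 2 mm) (x of insert in the frame of flag_green between -0.01 and 0.01 m and y of insert in the frame of flag_green between -0.022 and 0.022 m and z of insert in the frame of flag_green below 0.056 m and angle between the z axis of insert and the z axis of flag_green, either way round below 0.25 rad and linear speed of insert below 0.02 m/s and value of joint jog below 0.002 m); the robot touches nothing.
It fails at once if the pointer runs into the red (button held about 5 s or more) (value of joint pointer above 2.1 rad).
It fails at once if the flask, bottle, tip box or dishes are moved more than 25 mm (distance of any of flask, bottle, tipbox, dishes from where it was at the start of the episode above 0.025 m).
It also fails if it takes over 54 s, if anything falls off the work surface, if the arm or the gripper's body presses on something with over 40 N, if the wrist force passes 120 N, or if a joint passes its speed limit or range.

ROBOT

A 6-joint arm with a two-finger parallel gripper is mounted at the origin on the work surface. World frame = base frame: x ahead of the robot, y to its left, z up, the work surface at z = 0. Lengths are in m, angles in rad, forces in N, time in s.
With the tool pointing down it reaches from about 0.25 to 0.8 m from the base axis. Payload 3.9 kg.
Tool frame: the origin (TCP) lies on the centre line of the jaws, within the pads' length; the fingertips stand 19 mm ahead of it and the grasp point (between the pads) is the TCP; z points along the fingers, y is the line along which they close (so a half turn about z gives the same grasp; the last joint's range is limited). The gripper opens to 85 mm and grips with 20 to 120 N. Pads are 22 mm wide; open, the fingers measure 114 mm over their backs; the gripper's body (76 mm by 85 mm) begins 54 mm behind the grasp point. The pads swing forward as they close: fully open they stand 13 mm farther back than shut.
Start: joints at [-1.119, 0.26, -0.138, 1.173, 0, 1.571], TCP at [0.229, -0.472, 0.25] pointing down, gripper open.
Joint ranges: [-2.78, 2.78], [-0.83, 1.72], [-1.28, 1.37], [-1.9, 2.12], [-1.57, 1.48], [-3.14, 3.14]. Speed limits (rad/s): [2.57, 2.57, 3.14, 3.14, 3.14, 3.14].

INTERFACE

Orientations are given as a unit quaternion [x, y, z, w].
In Python, from rig import robot gives the robot as it stands.
- The arm moves only by the tool play_rows, never from a script. Its argument "series" is a list that holds one entry, the list of rows, each a list of 4 numbers: the shift along the tool's x, y, z in cm, then the turn about the tool's z in degrees. A call has 1 to 10 rows; each row is the pose to reach, as a shift and turn from the pose commanded when the call began, along the tool's axes at that moment; what a row does not reach only later rows make up. A row lasts 1/12 s, in which the tool goes at most 41.7 mm and 7.16 degrees, less where a joint would pass 70% of its speed; a pose out of reach is approached as far as the arm can. A call with a gripper value outside its range is refused whole. "jaw" is the closure, from 0 (fully open) to 1 (shut), set as the call begins (left out, the last holds). The fingers move at their own pace and stop on an object; "grip_force" is the grip in N (left out, the last holds). Time passes only in rows, so rows that repeat a pose let the fingers close. It gives the time, the measured TCP pose, the force, the opening and the grip force at its end, in the units of the state.
- robot.observe(): the state, without advancing time (a new reading comes with each control period).
- robot.camera(name): name is "scene" or "top" or "wrist"; returns the picture (420x560x3 uint8, blue, green, red); there is no depth.
- robot.camera_info(name): a dict with "fx", "fy", "cx", "cy" (pixels), "R" (3x3) and "t" (3): a world point X has camera coordinates R X + t. Camera axes: x right, y down, z forward; pixel columns grow to the right and rows downward; lengths in m; the calibration is good to about 2 mm. A picture is of the moment at which its call begins: read the wrist's pose just before it. camera_info takes no time and is no camera call; for the wrist camera it gives the pose at the moment of the call.
- robot.close_job(): hands the job in; it is judged then, once.
The state is a dict: "time": time; "q": joint angles; "dq": joint speeds; "effort": joint torques, N m; "ee_pos": TCP position; "ee_rot": TCP orientation; "wrist_force": force on the tool from outside, world axes, zero at the start; "wrist_torque": the same for the moment, N m; "width": opening from 0.0 (shut) to 1.0 (fully open); "grasp_force": force on a finger pad.
Only numpy, scipy, OpenCV 4.12 (cv2) and the standard library are available. Lean on these libraries where they do the work, as an engineer would, in place of code of your own. Each camera call takes 0.05 s, during which the arm holds its last target. There are 200 camera calls.

## Working session

There is one attempt and no reset: what is moved stays moved. The work goes in short steps, Python scripts to look and compute and a tool call to move; the robot and the scene stay as the last step left them, time stands still between calls to the robot, and variables do not carry over. Pictures are saved under pics/ and viewed, at most 10 in all, crops included, and the job is handed in when it is done.

Besides the shell and the picture viewer there is one more tool, called after ">>>" as name([rows], argument=value, ...), one row to a line, values as JSON. play_rows: Moves the arm, as the interface text tells. Its arguments: {"type":"object","properties":{"series":{"type":"array"},"jaw":{"type":"number"},"grip_force":{"type":"number"}},"required":["series"]}

```bash
mkdir -p pics; ls; python3 - <<'E'
from rig import robot
import cv2
for n in("scene","top"):
    cv2.imwrite(f"pics/{n}0.png",robot.camera(n)); i=robot.camera_info(n); print(n,i)
s=robot.observe();print(s)
E
```

```text
pics
scene {'fx': 416.5887703636102, 'fy': 416.5887703636102, 'cx': 281.8702660446719, 'cy': 205.035241654567, 'R': array([[-0.58887615,  0.80806758, -0.01586393],
       [ 0.67456661,  0.48058701, -0.56035346],
       [-0.44517947, -0.34068007, -0.82810164]]), 't': array([ 0.24657316, -0.35911592,  1.28988447])}
top {'fx': 485.1376100518164, 'fy': 485.1376100518164, 'cx': 279.31868525109127, 'cy': 212.09780921241722, 'R': array([[-0.00742377, -0.99995847,  0.00528682],
       [-0.98230161,  0.00630295, -0.18719993],
       [ 0.18715884, -0.00658299, -0.98230761]]), 't': array([0.08853292, 0.58044519, 1.35827015])}
{'time': 0.1, 'q': array([-1.11898349e+00,  2.60620281e-01, -1.39228475e-01,  1.17272310e+00,
       -6.71437221e-06,  1.57078768e+00]), 'dq': array([ 0.00037543, -0.00306773,  0.00308572,  0.00084204, -0.00014188,
        0.00087536]), 'effort': array([ 8.39789550e-06, -4.06510127e+01,  2.54526848e+01,  1.00901289e-02,
        1.77343657e-05, -2.18589793e-05]), 'ee_pos': array([ 0.22895751, -0.47179708,  0.24955148]), 'ee_rot': array([ 9.74590126e-01,  2.23993970e-01, -2.02118730e-04, -8.64458157e-04]), 'wrist_force': array([ 0.86490201, -0.19791445, -0.01253366]), 'wrist_torque': array([0.02865883, 0.04040327, 0.00700063]), 'grasp_force': 0.0, 'width': 1.0008199211959385}
```

View pics/scene0.png

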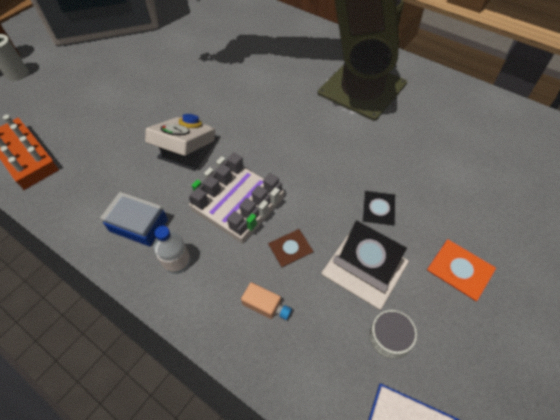

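View pics/top0.png

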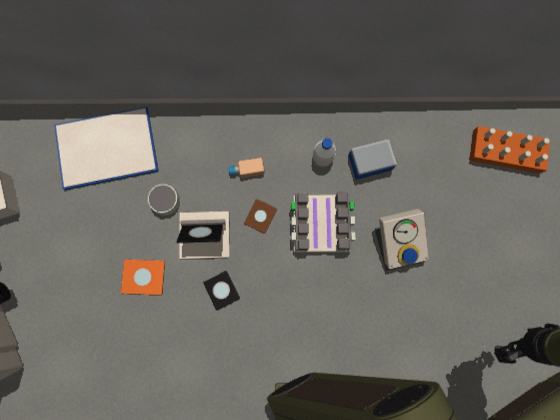

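The scene picture shows the stand with the big black insert at (370,255). The green flags are at (195,185) and (250,222), on the far (+x) slot. In the top view the stand is at (204,236), the rack at (323,223) with green tabs at (293,206) and (352,206), and the button at (410,256). Next I'll enlarge these areas.

```bash
python3 - <<'E'
import cv2,numpy as np
t=cv2.imread("pics/top0.png")
a=cv2.resize(t[195:275,165:245],None,fx=5,fy=5,interpolation=cv2.INTER_CUBIC)
b=cv2.resize(t[185:265,285:365],None,fx=5,fy=5,interpolation=cv2.INTER_CUBIC)
cv2.imwrite("pics/c1.png",np.hstack([a,b]))
s=cv2.imread("pics/scene0.png")
a=cv2.resize(s[215:315,315:415],None,fx=4,fy=4,interpolation=cv2.INTER_CUBIC)
b=cv2.resize(t[200:280,370:450],None,fx=5,fy=5,interpolation=cv2.INTER_CUBIC)
cv2.imwrite("pics/c2.png",np.hstack([a,b]))
E
```

```text
(no output)
```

View pics/c1.png

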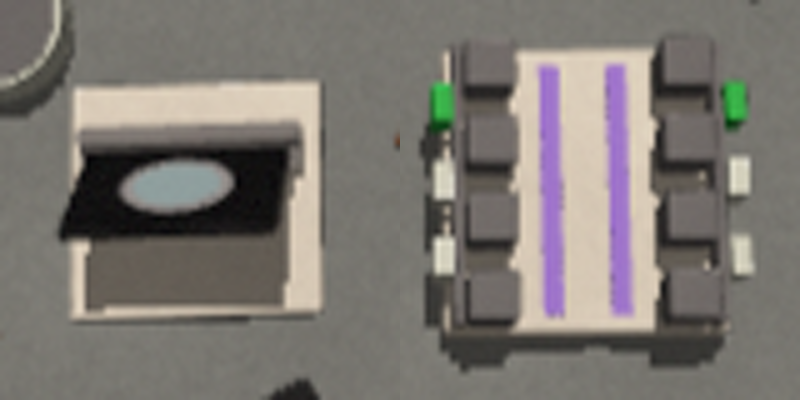

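View pics/c2.png

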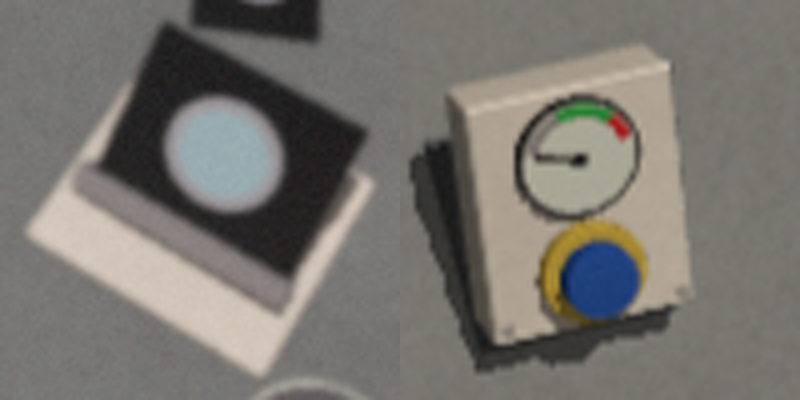

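The crops show clear corners for the stand, plate, rack and console, so I'll fit poses by reprojection.

```bash
cat > h.py <<'E'
from rig import robot
import cv2,numpy as np
from scipy.optimize import least_squares
from scipy.spatial.transform import Rotation as Ro
def proj(i,X):
    c=np.asarray(X)@i["R"].T+i["t"]; return np.c_[i["fx"]*c[:,0]/c[:,2]+i["cx"],i["fy"]*c[:,1]/c[:,2]+i["cy"]]
def fit(obs,p0,zfree=False):
    # obs: list of (info, local pts, pixels); pose x,y,yaw(,z)
    def f(p):
        r=[]
        for i,L,px in obs:
            W=Ro.from_euler("z",p[2]).apply(np.array(L,float))+[p[0],p[1],p[3] if zfree else 0]
            r.append((proj(i,W)-px).ravel())
        return np.concatenate(r)
    s=least_squares(f,list(p0)+([0] if zfree else []),loss="soft_l1"); return s.x,np.round(s.fun.reshape(-1,2),1)
def tool():
    s=robot.observe(); return np.array(s["ee_pos"]),Ro.from_quat(s["ee_rot"])
def shift(target,yaw):  # cm in tool axes and deg turn about tool z for world target & tool-x yaw(deg)
    p,R=tool(); x=R.as_matrix()[:,0]; y0=np.degrees(np.arctan2(x[1],x[0]))
    return np.round(R.inv().apply(np.array(target)-p)*100,2),round(-((yaw-y0+180)%360-180),1),y0
E
python3 - <<'E'
from h import *
T=robot.camera_info("top");S=robot.camera_info("scene")
c=lambda pts,u,v,k=5:np.array(pts,float)/k+[u,v]
s,k=np.sin(np.radians(35)),np.cos(np.radians(35))
P=lambda x,y,z:[x*k-z*s,y,.07+x*s+z*k]
pl=[P(.004,0,0),P(.004,.06,.05),P(.004,-.06,.05)]
o=[(T,pl,c([(177,186),(62,238),(278,236)],165,195)),(S,pl,c([(225,154),(368,130),(167,25)],315,215,4))]
print("plate",fit(o,(.5,.3,0)))
b=[(.07,.075,.01),(.07,-.075,.01),(-.07,-.075,.01),(-.07,.075,.01)]
print("base",fit([(T,b,c([(73,84),(321,79),(322,316),(72,320)],165,195))],(.5,.3,0)))
b=[(-.085,.084,.03),(-.085,-.084,.03),(-.053,.042,.075),(-.037,.042,.075),(.008,.042,.075),(.053,.042,.075)]
print("rack",fit([(T,b[:2],c([(447,332),(727,332)],205,185))],(.54,-.03,0)))
# button top & dial in local console frame unknown: triangulate button centre at 2 guesses
i=robot.camera_info("wrist");p,R=tool()
C=-i["R"].T@i["t"]; print("cam in tool",R.inv().apply(C-p), "view",R.inv().apply(i["R"].T@[0,0,1]),R.inv().apply(i["R"].T@[1,0,0]),i["fx"])
# console: face centre height: low edge.. highest 125 => face half 75*sin30=37.5
zc=.125-.0375
n=np.array([-.5,0,.866]);e=np.array([.866,0,.5])
F=lambda a,y,h=0:list(np.array([0,0,zc])+e*a+[0,y,0]+n*h)
f=[F(.075,.06),F(.075,-.06),F(-.075,-.06),F(-.075,.06)]
print("cons",fit([(T,f,c([(452,95),(668,62),(692,298),(495,345)],370-80,200))],(.5,-.26,0)))
px=c([(600,280)],290,200)
d=T["R"].T@[(px[0,0]-T["cx"])/T["fx"],(px[0,1]-T["cy"])/T["fy"],1];C=-T["R"].T@T["t"]
for z in(.07,.08,.09,.1):print(z,C+d*(z-C[2])/d[2])
E
```

```text
plate (array([0.5164887 , 0.31153486, 0.01874707]), array([[-0.6,  0.4],
       [-1.7, -1.4],
       [-1.3, -2.1],
       [-0.2, -1.4],
       [ 0.1, -0.3],
       [-1.1, -2.1]]))
base (array([0.52237023, 0.30774138, 0.01587346]), array([[-0.1,  0.4],
       [ 0.3,  0.3],
       [ 0.3, -0.5],
       [-0.6, -0.2]]))
rack (array([ 0.55310706, -0.04116969, -0.00648465]), array([[-0.8,  0. ],
       [ 0.8, -0. ]]))
cam in tool [ 0.08055465 -0.00073239 -0.12261005] view [-3.12009425e-01 -6.24707780e-04  9.50078801e-01] [-1.40919091e-03  9.99998988e-01  1.94748375e-04] 319.9128399276699
cons (array([ 0.49085463, -0.26994529,  0.21706552]), array([[ 1.4,  1.8],
       [-0. , -1.1],
       [-0.1, -0. ],
       [-1. , -0.1]]))
0.07 [ 0.44902427 -0.28493947  0.07      ]
0.08 [ 0.44805951 -0.28217976  0.08      ]
0.09 [ 0.44709475 -0.27942004  0.09      ]
0.1 [ 0.44612998 -0.27666033  0.1       ]
```

```bash
python3 -c "
from h import *
print(shift([.54,-.04,.28],90))"
```

```text
(array([ 46.84, -25.27,  -3.  ]), np.float64(-64.1), np.float64(25.887464787386563))
```

>>> play_rows([
  [[3.5,-1.9,-0.5,-6.5],[7,-3.8,-1,-13],[10.5,-5.7,-1.5,-19.5],[14,-7.6,-2,-26],[17.5,-9.5,-2.5,-32.5],[21,-11.4,-3,-39],[24.5,-13.3,-3,-45.5],[28,-15.2,-3,-52],[31.5,-17.1,-3,-58],[35,-19,-3,-64.1]],
])

```text
time: 0.93
ee_pos: [0.4616, -0.1467, 0.2801]
ee_rot: [0.705, 0.709, -0.0, -0.0]
wrist_force: [0.4, -0.7, 1.0]
width: 1.002
grasp_force: 0.0
```

```bash
python3 -c "
from h import *
print(tool()[0],shift([.54,-.04,.28],90))"
```

```text
[ 0.46162611 -0.14665868  0.28010094] (array([1.063e+01, 7.890e+00, 1.000e-02]), np.float64(0.3), np.float64(90.2883965013717))
```

>>> play_rows([
  [[3,2.5,0,0],[6.5,5,0,0],[10.6,7.9,0,0],[10.6,7.9,0,0],[10.6,7.9,0,0]],
])

```text
time: 1.35
ee_pos: [0.5415, -0.04, 0.2794]
ee_rot: [0.706, 0.709, -0.0, -0.0]
wrist_force: [0.0, -0.6, -0.8]
width: 1.0
grasp_force: 0.0
```

```bash
python3 - <<'E'
from h import *
import json
i=robot.camera_info("wrist"); im=robot.camera("wrist"); cv2.imwrite("pics/w1.png",im)
json.dump({k:np.array(v).tolist() for k,v in i.items()},open("w1.json","w"))
print(tool()[0])
E
```

```text
[ 0.54023102 -0.04162092  0.27949487]
```

View pics/w1.png

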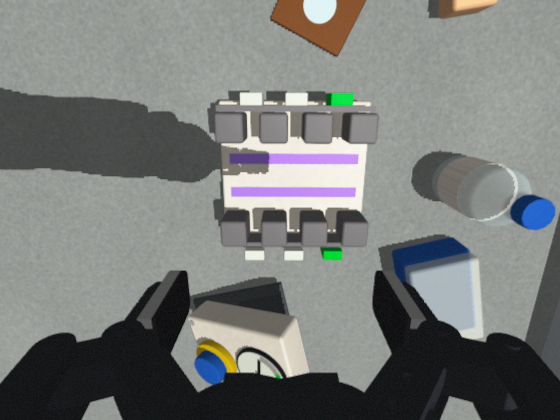

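Here +x is to the right and +y is up. Comb block inner edges lie near rows 141 (far) and 211 (near), and the green tabs are at (341,99) and (332,254). The button is at (211,366).

```bash
python3 - <<'E'
from h import *
import json
i={k:np.array(v) for k,v in json.load(open("w1.json")).items()}
xs=[-.053,-.037,-.008,.008,.037,.053]
L=[(x,.042,.075) for x in xs]+[(x,-.042,.075) for x in xs]
px=[(246,141),(261,141),(288,141),(304,141),(332,141),(348,142),(250,211),(262,211),(287,211),(301,211),(327,211),(338,211)]
p,r=fit([(i,L,px)],(.55,-.04,0));print("rack",p,r.tolist())
R=Ro.from_euler("z",p[2]);g=R.apply([.045,0,.03])+[p[0],p[1],0];print("green",g)
t=[(.045,.09,.06),(.045,-.09,.06)];print("tabs",proj(i,R.apply(t)+[p[0],p[1],0]))
# button: triangulate using top & wrist
T=robot.camera_info("top")
A=[];b=[]
for c,u in((i,(211,366)),(T,(410,256))):
    d=c["R"].T@[(u[0]-c["cx"])/c["fx"],(u[1]-c["cy"])/c["fy"],1];d/=np.linalg.norm(d);C=-c["R"].T@c["t"];M=np.eye(3)-np.outer(d,d);A.append(M);b.append(M@C)
print("jog",np.linalg.solve(sum(A),sum(b)))
print(shift([.45,.31,.25],91))
E
```

```text
rack [ 0.55626021 -0.03414429 -0.00930991] [[-2.6, -1.9], [-1.7, -1.7], [0.2, -1.4], [0.2, -1.2], [1.0, -0.8], [1.0, -1.6], [-4.8, 7.0], [-2.0, 7.1], [-0.3, 7.5], [0.4, 7.6], [1.2, 8.0], [4.9, 8.1]]
green [ 0.60125826 -0.03456323  0.03      ]
tabs [[341.73695723  89.94407547]
 [330.77455788 253.10472799]]
jog [ 0.4497498  -0.28643979  0.06509449]
(array([35.19, -8.93,  2.95]), np.float64(-0.9), np.float64(90.13981926579496))
```

>>> play_rows([
  [[3.5,-0.5,0.5,-0.9],[7.2,-0.9,1,-0.9],[11,-1.3,1.5,-0.9],[15,-1.8,2,-0.9],[19,-2.3,2.5,-0.9],[23,-2.8,3,-0.9],[27,-3.3,4,-0.9],[31,-3.8,5,-0.9],[35,-4.3,6,-0.9],[35,-4.3,6,-0.9]],
], jaw=0.3)

```text
time: 2.23
ee_pos: [0.4955, 0.3114, 0.2181]
ee_rot: [0.7, 0.714, -0.001, -0.002]
wrist_force: [0.3, -0.3, 0.0]
width: 0.698
grasp_force: 0.0
```

```bash
python3 - <<'E'
from h import *
import json
i=robot.camera_info("wrist"); im=robot.camera("wrist"); cv2.imwrite("pics/w2.png",im)
json.dump({k:np.array(v).tolist() for k,v in i.items()},open("w2.json","w"))
print(tool()[0],robot.observe()["width"],shift([.497,.309,.108],91))
s,k=np.sin(np.radians(35)),np.cos(np.radians(35))
P=lambda x,y,z:[x*k-z*s,y,.07+x*s+z*k]
print(proj(i,Ro.from_euler("z",.017).apply([P(.004,0,0),P(.004,.06,.05),P(.004,-.06,.05)])+[.518,.309,0]))
E
```

```text
[0.49597151 0.30832465 0.21880698] 0.698657405743532 (array([ 0.08,  0.13, 11.08]), np.float64(0.1), np.float64(91.06929191317874))
[[310.56475428 205.49108533]
 [277.199882   140.85973601]
 [277.43824664 290.59809669]]
```

View pics/w2.png

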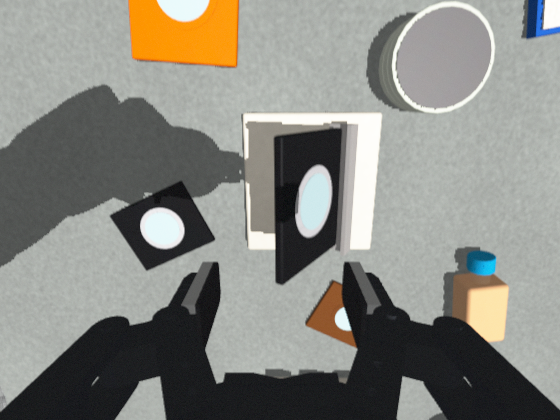

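The plate window is at (315,202) and its top edge strip runs from (280,138) to (280,281). That puts the plate about 4 mm farther in +x and 3 mm in +y, which agrees with the base fit. Going down to straddle it.

>>> play_rows([
  [[0.4,0.5,3,0],[0.4,0.5,6,0],[0.4,0.5,9,0],[0.4,0.5,11,0],[0.4,0.5,11,0],[0.4,0.5,11,0]],
], jaw=0.55)

```text
time: 2.78
ee_pos: [0.5018, 0.3087, 0.11]
ee_rot: [0.703, 0.712, -0.002, -0.0]
wrist_force: [0.2, -0.3, 0.3]
width: 0.449
grasp_force: 0.0
```

>>> play_rows([
  [[0,0,0,0],[0,0,0,0],[0,0,0,0],[0,0,0,0],[0,0,0,0],[0,0,0,0]],
], jaw=1.0, grip_force=20)

```text
time: 3.28
ee_pos: [0.5038, 0.3112, 0.113]
ee_rot: [0.702, 0.712, 0.002, 0.002]
wrist_force: [-1.6, -3.4, 5.1]
width: 0.216
grasp_force: 19.0
```

>>> play_rows([
  [[0,-0.2,-0.3,0],[0,-0.4,-0.6,0],[0,-0.6,-0.9,0],[0,-0.7,-1.2,0],[0,-0.7,-1.2,0]],
])

```text
time: 3.7
ee_pos: [0.4971, 0.3124, 0.1242]
ee_rot: [0.702, 0.713, 0.002, 0.001]
wrist_force: [3.3, 0.1, 2.4]
width: 0.213
grasp_force: 20.8
```

```bash
python3 - <<'E'
from h import *
a=robot.camera("wrist");b=robot.camera("scene")
cv2.imwrite("pics/w3.png",np.hstack([a[60:380,150:500],cv2.resize(b[200:300,310:420],(352,320))]))
E
```

```text
(no output)
```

View pics/w3.png

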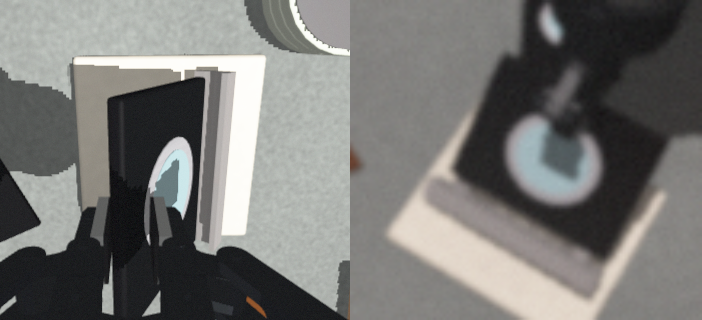

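The plate is held and still tilted, and it has slid clear of the lip. I'll lift straight up and let it swing flush between the pads.

>>> play_rows([
  [[0,0.1,-0.5,0],[0,0.2,-1.2,0],[0,0.4,-2,0],[0,0.6,-3,0],[0,0.6,-4.5,0],[0,0.6,-6,0],[0,0.6,-8,0],[0,0.6,-10,0],[0,0.6,-10,0],[0,0.6,-10,0]],
])

```text
time: 4.63
ee_pos: [0.5002, 0.3115, 0.2224]
ee_rot: [0.702, 0.713, -0.0, -0.001]
wrist_force: [0.0, -0.1, -2.4]
width: 0.087
grasp_force: 24.5
```

>>> play_rows([
  [[-2,0.6,-1,0],[-5,1.5,-2,0.3],[-9,2.6,-2,0.6],[-13,3.7,-2,1],[-17,4.8,-2,1.3],[-21,6,-2,1.3],[-25,7.2,-2,1.3],[-29,8.4,-2,1.3],[-32.5,9.4,-2,1.3],[-35,10,-2,1.3]],
], grip_force=40)

```text
time: 5.47
ee_pos: [0.6054, -0.04, 0.2396]
ee_rot: [0.71, 0.704, -0.002, -0.002]
wrist_force: [1.1, -0.2, -3.5]
width: 0.077
grasp_force: 45.8
```

>>> play_rows([
  [[0,0,3,0],[0,0,6,0],[0,0,6,0],[0,0,6,0],[0,0,6,0]],
])

```text
time: 5.88
ee_pos: [0.6053, -0.0363, 0.1814]
ee_rot: [0.709, 0.705, -0.001, -0.002]
wrist_force: [0.3, -0.0, -2.8]
width: 0.083
grasp_force: 46.6
```

```bash
python3 - <<'E'
from h import *
import json
i=robot.camera_info("wrist"); print(tool()[0],shift([.600,-.038,.2],89.7))
a=robot.camera("wrist"); b=robot.camera("scene")
json.dump({k:np.array(v).tolist() for k,v in i.items()},open("w4.json","w"))
cv2.imwrite("pics/w4.png",np.hstack([a[0:420,160:480],cv2.resize(b[100:240,160:320],(480,420))]))
E
```

```text
[ 0.60529622 -0.03628762  0.18139326] (array([-0.17, -0.53, -1.86]), np.float64(-0.1), np.float64(89.61358066451055))
```

View pics/w4.png

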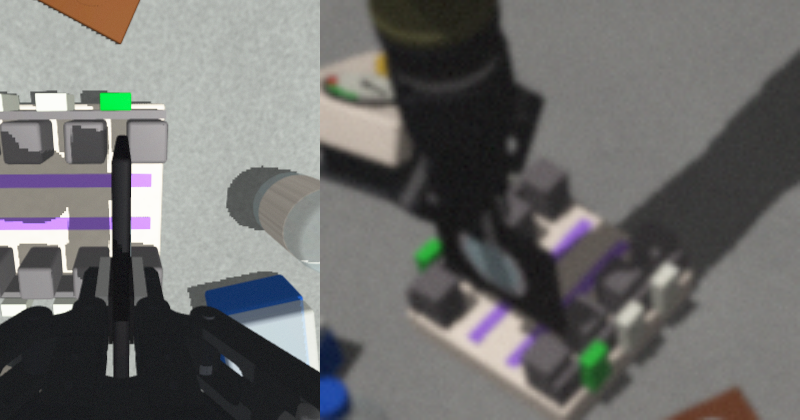

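```bash
python3 - <<'E'
from h import *
import json
i={k:np.array(v) for k,v in json.load(open("w4.json")).items()}
for x in(.592,.600,.608):print("gap edge",x,proj(i,[(x,.004,.075),(x,.045,.075)]).round(1).tolist())
print("tab",proj(i,[(.6,.05,.07),(.6,.05,.06)]).round(1))
for z in (.10,.20):
  for y in(.02,.024,.028): print(z,y,proj(i,[(.6013,y,z),(.6093,y,z)]).round(1).tolist())
E
```

```text
gap edge 0.592 [[262.4, 164.7], [260.9, 104.8]]
gap edge 0.6 [[273.5, 164.6], [272.6, 104.7]]
gap edge 0.608 [[284.6, 164.5], [284.4, 104.6]]
tab [[272.7  97. ]
 [273.1  97.4]]
0.1 0.02 [[274.2, 146.3], [286.9, 146.2]]
0.1 0.024 [[274.1, 139.9], [286.9, 139.8]]
0.1 0.028 [[274.0, 133.3], [286.9, 133.2]]
0.2 0.02 [[267.4, 182.9], [291.4, 182.8]]
0.2 0.024 [[267.2, 171.1], [291.5, 170.9]]
0.2 0.028 [[266.9, 158.9], [291.5, 158.7]]
```

>>> play_rows([
  [[-0.15,-0.2,0,0],[-0.3,-0.35,0,0],[-0.3,-0.35,0,0],[-0.3,-0.35,0.5,0],[-0.3,-0.35,1,0],[-0.3,-0.35,1.5,0],[-0.3,-0.35,2,0],[-0.3,-0.35,2,0]],
])

```text
time: 6.65
ee_pos: [0.602, -0.0398, 0.1606]
ee_rot: [0.71, 0.705, -0.001, -0.001]
wrist_force: [0.8, -0.1, -3.1]
width: 0.075
grasp_force: 46.5
```

>>> play_rows([
  [[0,0,0.5,0],[0,0,1,0],[0,0,1.5,0],[0,0,1.8,0],[0,0,1.8,0]],
])

```text
time: 7.07
ee_pos: [0.6024, -0.0399, 0.1432]
ee_rot: [0.71, 0.705, -0.001, -0.001]
wrist_force: [-0.1, 0.0, -3.2]
width: 0.077
grasp_force: 46.5
```

>>> play_rows([
  [[0,0,0.2,0],[0,0,0.4,0],[0,0,0.6,0],[0,0,0.6,0]],
])

```text
time: 7.4
ee_pos: [0.6029, -0.0399, 0.138]
ee_rot: [0.71, 0.705, -0.0, -0.0]
wrist_force: [-0.3, -0.5, -1.9]
width: 0.08
grasp_force: 46.5
```

>>> play_rows([
  [[0,0,0.15,0],[0,0,0.3,0],[0,0,0.3,0],[0,0,0.3,0]],
])

```text
time: 7.73
ee_pos: [0.603, -0.0399, 0.1352]
ee_rot: [0.71, 0.705, -0.0, -0.0]
wrist_force: [-0.3, -0.1, -2.3]
width: 0.077
grasp_force: 46.6
```

>>> play_rows([
  [[0,0,0.15,0],[0,0,0.3,0],[0,0,0.45,0],[0,0,0.45,0]],
])

```text
time: 8.07
ee_pos: [0.6033, -0.0399, 0.1311]
ee_rot: [0.71, 0.705, 0.0, 0.0]
wrist_force: [-0.3, -0.3, -1.9]
width: 0.083
grasp_force: 46.8
```

>>> play_rows([
  [[0,0,0.15,0],[0,0,0.3,0],[0,0,0.45,0],[0,0,0.45,0]],
])

```text
time: 8.4
ee_pos: [0.6047, -0.0398, 0.1309]
ee_rot: [0.71, 0.705, 0.002, 0.002]
wrist_force: [-5.4, 1.3, 20.0]
width: 0.079
grasp_force: 50.3
```

```bash
python3 - <<'E'
from h import *
print(tool()[0],robot.observe()["wrist_force"])
a=robot.camera("wrist"); b=robot.camera("scene")
cv2.imwrite("pics/w5.png",np.hstack([a[0:420,160:480],cv2.resize(b[100:240,160:320],(480,420))]))
E
```

```text
[ 0.6046592  -0.03976179  0.13086851] [-5.4217441   1.31060652 19.96155804]
```

View pics/w5.png

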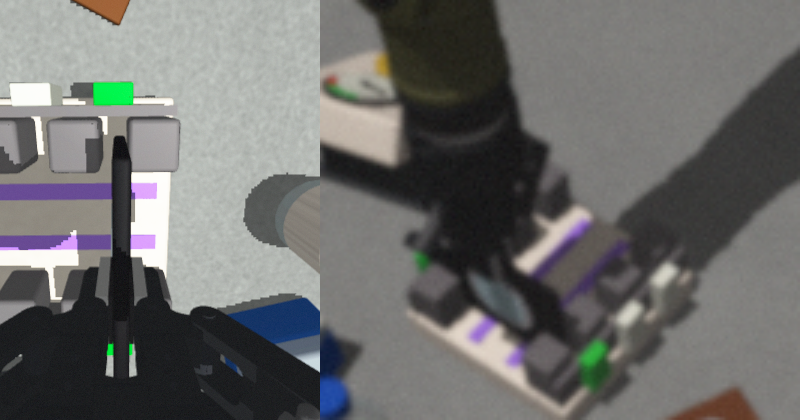

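The plate reached the slot floor at TCP z of about 0.131, so its bottom is about 0.03. It sits a few mm to the +x side of the slot. I'll relieve the force, nudge -x and release.

>>> play_rows([
  [[0,-0.1,-0.15,0],[0,-0.2,-0.35,0],[0,-0.3,-0.35,0],[0,-0.3,-0.35,0],[0,-0.3,-0.35,0]],
])

```text
time: 8.92
ee_pos: [0.6012, -0.0399, 0.1309]
ee_rot: [0.71, 0.705, 0.001, 0.001]
wrist_force: [0.0, 0.3, 7.4]
width: 0.079
grasp_force: 48.0
```

Free across the slot (fx is about 0) and resting on the floor. Releasing.

>>> play_rows([
  [[0,0,0,0],[0,0,0,0],[0,0,0,0],[0,0,0,0],[0,0,0,0],[0,0,0,0]],
], jaw=0.6)

```text
time: 9.42
ee_pos: [0.5999, -0.0399, 0.1295]
ee_rot: [0.71, 0.705, -0.0, -0.0]
wrist_force: [0.2, -1.0, -0.2]
width: 0.396
grasp_force: 0.0
```

>>> play_rows([
  [[0,0,-1.5,0],[0,0,-4,0],[0,0,-7,0],[0,0,-10,0],[0,0,-13,0],[-3,-1,-14,0],[-6,-2.5,-14,0],[-9,-4,-14,0],[-9,-4,-14,0],[-9,-4,-14,0]],
])

```text
time: 10.25
ee_pos: [0.5587, -0.1309, 0.27]
ee_rot: [0.711, 0.703, 0.0, -0.0]
wrist_force: [0.3, 0.4, 0.3]
width: 0.399
grasp_force: 0.0
```

```bash
python3 - <<'E'
from h import *
import json
print(tool()[0],shift([.45,-.10,.26],90))
i=robot.camera_info("wrist");a=robot.camera("wrist"); b=robot.camera("scene")
json.dump({k:np.array(v).tolist() for k,v in i.items()},open("w6.json","w"))
cv2.imwrite("pics/w6.png",np.hstack([a[0:420,100:480],cv2.resize(b[100:240,120:260],(420,420))]))
E
```

```text
[ 0.55868166 -0.13092461  0.27000051] (array([  2.98, -10.9 ,   1.  ]), np.float64(-0.6), np.float64(89.41337164588452))
```

View pics/w6.png

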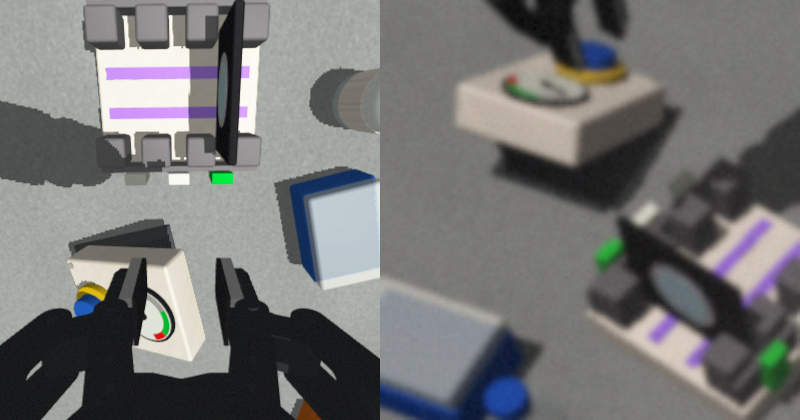

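The insert stands upright in the green slot. Next I'll locate the button by colour in three cameras from above it.

>>> play_rows([
  [[-2,-1.5,0,0],[-5,-3.5,0,0],[-8,-5.8,0,0],[-11,-8,0,0],[-14,-10.2,0,0],[-15,-10.9,0,0],[-15,-10.9,0,0],[-15,-10.9,0,0],[-15,-10.9,0,0]],
], jaw=1.0, grip_force=40)

```text
time: 11.1
ee_pos: [0.4504, -0.2777, 0.2697]
ee_rot: [0.709, 0.705, 0.0, -0.0]
wrist_force: [0.6, 0.3, -0.7]
width: 0.0
grasp_force: 0.0
```

```bash
cat > btn.py <<'E'
from h import *
def blob(im,near):
    h=cv2.cvtColor(im,cv2.COLOR_BGR2HSV); m=cv2.inRange(h,(108,150,60),(125,255,255))
    n,l,st,c=cv2.connectedComponentsWithStats(m)
    k=[j for j in range(1,n) if st[j,4]>30]
    j=min(k,key=lambda j:np.hypot(*(c[j]-near))); return c[j],st[j]
g=np.array([.449,-.284,.085]);obs=[]
for nme in("top","scene","wrist"):
    i=robot.camera_info(nme); im=cv2.imread(f"pics/{nme}0.png") if nme!="wrist" else robot.camera(nme)
    e=proj(i,[g])[0]; c,st=blob(im,e); print(nme,e.round(1),c.round(1),st.tolist()); obs.append((i,c,st))
th=np.linspace(0,2*np.pi,60,endpoint=False)
def sil(i,p,yaw):
    R=Ro.from_euler("zy",[yaw,-np.radians(30)])
    L=np.array([(.022*np.cos(t),.022*np.sin(t),h) for h in(0,-.0135) for t in th])
    return cv2.convexHull(proj(i,R.apply(L)+p).astype(np.float32))[:,0]
def f(q):
    r=[]
    for i,c,st in obs:
        h=sil(i,q[:3],.21); m=cv2.moments(h); mn,mx=h.min(0),h.max(0)
        r+=[m["m10"]/m["m00"]-c[0],m["m01"]/m["m00"]-c[1]]
        r+=list(.5*(np.r_[mn,mx]-np.r_[st[0]-.5,st[1]-.5,st[0]+st[2]-.5,st[1]+st[3]-.5]))
    return np.array(r)
s=least_squares(f,g,loss="soft_l1",x_scale=.01);print("jog",s.x.round(4),s.fun.reshape(3,6).round(1).tolist())
print(tool()[0],robot.observe()["width"],robot.observe()["time"])
E
python3 btn.py
```

```text
top [411.1 255.5] [409.4 255.5] [402, 249, 15, 14, 161]
scene [189.1 115.3] [189.9 118. ] [184, 115, 13, 7, 81]
wrist [279.3 197.1] [282.4 189.9] [262, 169, 42, 43, 1353]
jog [ 0.448  -0.2797  0.0817] [[-0.7, -0.5, -0.6, -0.8, 0.3, 0.3], [0.4, 1.0, -0.9, -0.7, 1.2, 1.7], [-0.5, 0.4, -0.8, -0.2, 0.2, 0.8]]
[ 0.45048295 -0.27757113  0.26966334] -0.00036404515123945414 11.15
```

>>> play_rows([
  [[-0.2,-0.8,3,-4],[-0.4,-1.6,6,-8],[-0.6,-2.2,9,-12],[-0.6,-2.2,12,-12],[-0.6,-2.2,14,-12],[-0.6,-2.2,14.5,-12],[-0.6,-2.2,14.5,-12],[-0.6,-2.2,14.5,-12]],
])

```text
time: 11.82
ee_pos: [0.4285, -0.2843, 0.1255]
ee_rot: [0.632, 0.775, 0.0, 0.0]
wrist_force: [0.7, -0.1, 0.2]
width: 0.001
grasp_force: 0.0
```

>>> play_rows([
  [[0,0.25,0.43,0],[0,0.5,0.87,0],[0,0.75,1.3,0],[0,1.0,1.73,0],[0,1.0,1.73,0]],
])

```text
time: 12.23
ee_pos: [0.4374, -0.2824, 0.1069]
ee_rot: [0.632, 0.775, 0.0, -0.0]
wrist_force: [-0.2, -0.1, -0.4]
width: 0.002
grasp_force: 0.0
```

>>> play_rows([
  [[0,0.15,0.26,0],[0,0.15,0.26,0]],
])

```text
time: 12.4
ee_pos: [0.4386, -0.2823, 0.1045]
ee_rot: [0.632, 0.775, 0.0, -0.0]
wrist_force: [-0.1, -0.1, 0.3]
width: 0.001
grasp_force: 0.0
```

>>> play_rows([
  [[0,0.1,0.17,0],[0,0.1,0.17,0]],
])

```text
time: 12.57
ee_pos: [0.4395, -0.2821, 0.103]
ee_rot: [0.632, 0.775, 0.0, -0.0]
wrist_force: [-0.7, 0.6, 0.4]
width: 0.002
grasp_force: 0.0
```

>>> play_rows([
  [[0,0.15,0.26,0],[0,0.15,0.26,0]],
])

```text
time: 12.73
ee_pos: [0.4412, -0.282, 0.1005]
ee_rot: [0.632, 0.775, -0.0, 0.0]
wrist_force: [0.7, -0.0, 2.1]
width: 0.006
grasp_force: 0.8
```

>>> play_rows([
  [[0,0.25,0.43,0],[0,0.45,0.78,0],[0,0.55,0.95,0],[0,0.55,0.95,0]],
])

```text
time: 13.07
ee_pos: [0.4456, -0.2811, 0.093]
ee_rot: [0.632, 0.775, -0.001, 0.0]
wrist_force: [-7.7, 0.3, 19.2]
width: -0.004
grasp_force: 9.9
```

At the hard stop. Holding.

>>> play_rows([
  [[0,0,0,0],[0,0,0,0],[0,0,0,0],[0,0,0,0],[0,0,0,0],[0,0,0,0],[0,0,0,0],[0,0,0,0],[0,0,0,0],[0,0,0,0]],
])

```text
time: 13.9
ee_pos: [0.4456, -0.2811, 0.093]
ee_rot: [0.632, 0.775, -0.001, 0.0]
wrist_force: [-8.1, -0.1, 18.7]
width: -0.0
grasp_force: 9.7
```

>>> play_rows([
  [[0,0,0,0],[0,0,0,0],[0,0,0,0],[0,0,0,0],[0,0,0,0],[0,0,0,0],[0,0,0,0],[0,0,0,0],[0,0,0,0],[0,0,0,0]],
])

```text
time: 14.73
ee_pos: [0.4456, -0.2811, 0.093]
ee_rot: [0.632, 0.775, -0.001, 0.0]
wrist_force: [-6.3, 1.6, 18.7]
width: 0.001
grasp_force: 9.7
```

>>> play_rows([
  [[0,0,0,0],[0,0,0,0],[0,0,0,0],[0,0,0,0],[0,0,0,0],[0,0,0,0],[0,0,0,0],[0,0,0,0],[0,0,0,0],[0,0,0,0]],
])

```text
time: 15.57
ee_pos: [0.4456, -0.2811, 0.093]
ee_rot: [0.632, 0.775, -0.001, 0.0]
wrist_force: [-7.1, 0.4, 18.4]
width: -0.002
grasp_force: 9.7
```

>>> play_rows([
  [[0,0,0,0],[0,0,0,0],[0,0,0,0],[0,-0.5,-0.9,0],[0,-1.5,-2.6,0],[0,-2.5,-5,0],[0,-2.5,-8,0],[0,-2.5,-11,0],[0,-2.5,-12,0],[0,-2.5,-12,0]],
])

```text
time: 16.4
ee_pos: [0.4239, -0.287, 0.2138]
ee_rot: [0.632, 0.775, 0.0, 0.003]
wrist_force: [0.5, -0.1, -0.0]
width: -0.001
grasp_force: 0.0
```

```bash
python3 -c "
from rig import robot
print(robot.close_job())"
```

```text
the job is handed in; nothing more can be done
None
```

The job is handed in, no verdict returned: the insert stands released in the green-flagged slot, and the blue button was pressed to its stop for about 3 s and let go; I did not read the dial pointer directly.

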